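# Load a handle blank into the V cradle and push it home against the length stop

### The job

Get the handle blank ready for cutting to length: lay it in the open end of the cradle's V groove with the bright steel ferrule towards the stop, then push it gently along the groove, under the sprung tongue, until you feel the ferrule bear on the stop; keep that light pressure for a moment and let go. The stop is set to the length and only lightly nipped, so do not press on it hard enough to shift it, and leave the other things on the saw table where they are.

Things in the scene. Friction and masses are not known exactly. Their poses are not given: they have to be found in the camera images.
- handle_blank: Handle blank to load: light beech dowel, 32 mm diameter, 180 mm long, 0.08 to 0.15 kg, with a 22 mm long bright steel ferrule on one end. Origin on its axis half way along; its y axis runs along the dowel towards the ferrule (x and z turn as it rolls). It starts lying on the saw table on the robot's side of the cradle, ferrule pointing roughly the way it goes into the groove.
- ferrule_end (a point): Centre of the blank's bright steel end face (90 mm from the blank's origin along its +y).
- plain_end (a point): Centre of the blank's plain wooden end face (90 mm from the blank's origin along its -y): the end to push on.
- cradle: Wooden V cradle, fixed on the saw table. Origin on the table under the groove; y runs along the groove towards the stop, x across (robot's side -x), z up. Plywood base 90 mm wide, 12 mm thick, y = -140 to +190 mm. On it a dark hardwood block 64 mm wide, y = -130 to +95 mm, top at z = 39 mm, with a 90 degree V groove along its top (28 mm wide at the top) and a 3 mm saw kerf across at y = -25 mm.
- groove_load (a point): Where the middle of the blank goes when it is laid in: on the seated blank's axis (x = 0, z = 47.6 mm in the cradle), at cradle y = -55 mm, so that its ferrule end lies at y = 35 mm, short of the bridge, and its plain end overhangs the loading end by 5 mm past the base. Axes as the cradle's.
- hold_down: Sprung steel tongue, 18 mm wide, hung on a pin in a steel bridge over the groove (bridge 70 mm wide, cradle y = 52 to 70 mm, top at z = 84 mm). It slopes down towards the stop, nose at y = 91 mm, z = 61 mm. The blank slides beneath it lengthwise: about 1 N in the open groove, up to 22 N while its end lifts the tongue, then a steady drag of 3 to 13 N (friction not known beforehand). It then keeps the blank in place.
- length_stop: Length stop: aluminium angle at the +y end of the cradle, upright plate 44 mm wide, 10 mm thick, top 76 mm above the table; a foot and black knob behind. Rigid, set somewhere between cradle y = 105 and 135 mm, and only lightly nipped: it slips off its setting under more than about 10 N. Origin 35.6 mm below stop_face; axes as the cradle's.
- stop_face (a point): Point on the stop's working face (which faces -y of the cradle) where the blank's axis meets it; axes as the cradle's. Home: ferrule_end meets this point.
- arbor_wrench: Bystander: dark flat wrench, 48 x 231 x 6 mm, on the left beyond the blade; origin at the centre of its underside.
- combination_square: Bystander: steel combination square, 98 x 230 x 21 mm, on the right; origin at the centre of its underside.
- wax_tin: Bystander: round green wax tin, 71 mm across and 36 mm high, behind the cradle; origin at the centre of its underside.
- wedge: Bystander: small grey wooden wedge, 26 x 70 x 20 mm, at the front left; origin at the centre of its underside.

How it is judged:
By the outcome, as a careful person would: the job done as asked, in the order asked, and still so for the second after the job is handed in, with the robot touching nothing.
It also fails if it takes over 72 s, if anything falls off the work surface, if the arm or the gripper's body presses on something with over 40 N, if the wrist force passes 120 N, or if a joint passes its speed limit or range.

### The arm

A 7-joint arm with a two-finger parallel gripper is mounted at the origin on a cart in front of the work surface, level with it; the furniture and walls round the work are solid. World frame = base frame: x ahead of the robot, y to its left, z up, the work surface at z = 0. Lengths are in m, angles in degrees, forces in N, time in s.
With the tool pointing down it reaches from about 0.425 to 0.875 m from the base axis. Payload 4.7 kg.
Tool frame: the origin (TCP) lies between the finger pads; the fingertips stand 17 mm ahead of it and the grasp point (between the pads) lies 2 mm behind it; z points along the fingers, y is the direction in which the jaws open and shut (so a half turn about z gives the same grasp; the last joint's range is limited). The gripper opens to 85 mm and grips with 20 to 120 N. Pads are 22 mm wide; open, the fingers measure 114 mm over their backs; the gripper's body (76 mm by 85 mm) begins 54 mm behind the grasp point. The pads swing forward as they close: fully open they stand 13 mm farther back than shut.
Start: joints at [-71.614, 18.392, -4.016, 83.108, 1.295, 78.541, -3.26], TCP at [0.196, 0.62, 0.248] pointing down, gripper open.
Joint ranges: [-163.93, 163.93], [-17.29, 119.83], [-79.2, 71.16], [3.27, 140.29], [-89.18, 269.18], [5.43, 117.66], [-154.24, 154.24]. Speed limits (degrees/s): [147.25, 147.25, 180, 180, 180, 180, 180].

### API

Orientations are given as [roll, pitch, yaw] about the fixed x, y, z axes, in that order (R = Rz(yaw) Ry(pitch) Rx(roll)).
In Python, from station import ctrl, grab_frame, get_calibration gives the robot as it stands.
- The arm moves only by the tool step_arm, never from a script. Its argument "commands" is a list of rows, each a list of 6 numbers: the shift along the tool's x, y, z in mm, then the turn, a rotation vector about the tool's x, y, z in rad. In form: [[x, y, z, ax, ay, az], ...]. A call has 1 to 5 rows; each row is the pose to reach, as a shift and turn from the pose measured when the call began, along the tool's axes at that moment; what a row does not reach only later rows make up. A row lasts 1/8 s, in which the tool goes at most 62.5 mm and 10.7 degrees, less where a joint would pass 70% of its speed; a pose out of reach is approached as far as the arm can. A call with a gripper value outside its range is refused whole. "gripper" is the gripper command: -1 is fully open, 1 is shut, values between are in proportion, set as the call begins (left out, the last holds). The fingers move at their own pace and stop on an object; "squeeze" is the grip in N (left out, the last holds). Time passes only in rows, so rows that repeat a pose let the fingers close. It gives the time, the measured TCP pose, the force and the opening at its end, in the units of the state.
- ctrl.read_state(): the state, without advancing time (a new reading comes with each control period).
- grab_frame(name): name is "scene" or "side" or "wrist"; returns the picture (420x560x3 uint8, red, green, blue); there is no depth.
- get_calibration(name): a dict with "intrinsics" (3x3 intrinsics, pixels), "R" (3x3) and "t" (3): a world point X has camera coordinates R X + t. Camera axes: x right, y down, z forward; pixel columns grow to the right and rows downward; lengths in m; the calibration is good to about 2 mm. A picture is of the moment at which its call begins: read the wrist's pose just before it. get_calibration takes no time and is no camera call; for the wrist camera it gives the pose at the moment of the call.
- ctrl.hand_in(): hands the job in, once; it reports no verdict.
The state is a dict: "time_s": time; "qpos": joint angles; "qvel": joint speeds; "tau": joint torques, N m; "eef_pos": TCP position; "orientation": TCP orientation; "contact_force": force on the tool from outside, world axes, zero at the start; "wrist_torque": the same for the moment, N m; "grip_width": opening from 0.0 (shut) to 1.0 (fully open).
Only numpy, scipy, OpenCV 4.12 (cv2) and the standard library are available. Lean on these libraries where they do the work, as an engineer would, in place of code of your own. Each camera call takes 0.05 s, during which the arm holds its last target. There are 200 camera calls.

## Working session

There is one attempt and no reset: what is moved stays moved. The work goes in short steps, Python scripts to look and compute and a tool call to move; the robot and the scene stay as the last step left them, time stands still between calls to the robot, and variables do not carry over. Pictures are saved under pics/ and viewed, about 8 in all and at most 12, crops included, and the job is handed in when it is done.

Besides the shell and the picture viewer there is one more tool, called as name(argument=value, ...) on one line, values as JSON. step_arm: Moves the arm, as the interface text tells. Its arguments: {"type":"object","properties":{"commands":{"type":"array"},"gripper":{"type":"number"},"squeeze":{"type":"number"}},"required":["commands"]}

```bash
mkdir -p pics; ls; cat > h.py <<'E'
from station import ctrl, grab_frame, get_calibration
import numpy as np, cv2
from scipy.spatial.transform import Rotation as Ro
def snap(n,f,crop=None,k=1):
    c=get_calibration(n); im=grab_frame(n)
    np.savez('pics/'+f+'.npz',K=c['intrinsics'],R=c['R'],t=c['t'])
    cv2.imwrite('pics/'+f+'_raw.png',im[:,:,::-1]); view(f,crop,k)
def view(f,crop=None,k=1,out=None):
    im=cv2.imread('pics/'+f+'_raw.png')
    if crop: im=im[crop[1]:crop[3],crop[0]:crop[2]]
    cv2.imwrite('pics/'+(out or f)+'.png',cv2.resize(im,None,fx=k,fy=k,interpolation=cv2.INTER_CUBIC))
def cal(f):
    d=np.load('pics/'+f+'.npz'); return np.array(d['K']),np.array(d['R']),np.array(d['t']).ravel()
def onz(f,px,z):
    K,R,t=cal(f); d=R.T@np.linalg.inv(K)@np.array([px[0],px[1],1.]); o=-R.T@t
    return o+d*(z-o[2])/d[2]
def proj(f,X):
    K,R,t=cal(f); p=K@(R@np.array(X)+t); return p[:2]/p[2]
def st():
    s=ctrl.read_state(); print({k:np.round(s[k],4).tolist() for k in ('time_s','eef_pos','orientation','contact_force','grip_width','qpos')}); return s
def totool(s,dw):
    return Ro.from_euler('xyz',s['orientation'],degrees=True).inv().apply(dw)*1000
E
python3 - <<'E'
from h import *
st(); snap('scene','a'); snap('side','b'); 
print(cv2.imwrite('pics/ab.png',np.vstack([cv2.imread('pics/a.png')])))
for f in 'ab':
    K,R,t=cal(f); print(-R.T@t,R[2],K[0,0])
E
```

```text
pics
{'time_s': 0.0, 'eef_pos': [0.1962, 0.6191, 0.2472], 'orientation': [-179.886, 0.0052, 162.4215], 'contact_force': [0.8032, 0.0373, 0.5271], 'grip_width': 0.9974, 'qpos': [-71.6127, 18.4414, -4.0154, 83.1769, 1.2943, 78.5409, -3.2607]}
True
[ 0.02596747 -0.67933202  0.9828223 ] [ 0.45840895  0.51359396 -0.72531543] 461.0439099003418
[ 0.32714259 -1.05906676  0.69202856] [ 0.21156632  0.82947309 -0.51692755] 408.91873656517845
```

View pics/a.png

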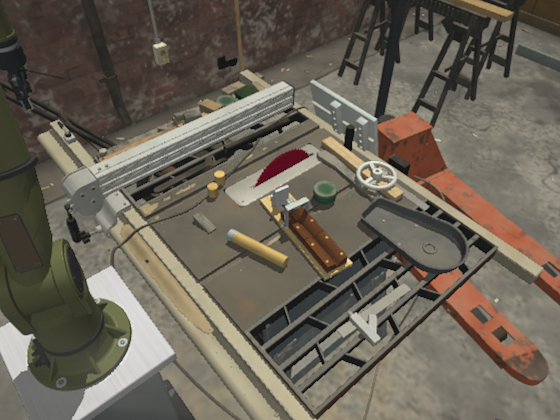

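View pics/b.png

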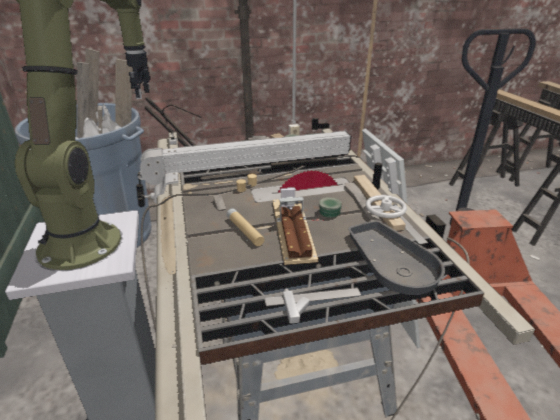

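The scene picture shows the blank at about (228,233)–(288,262) with its ferrule at the upper left. The cradle runs from (335,270) up to the stop near (280,190). I'll enlarge both views.

```bash
python3 - <<'E'
from h import *
A=cv2.resize(cv2.imread('pics/a_raw.png')[175:285,210:360],None,fx=5.3,fy=5.3,interpolation=cv2.INTER_CUBIC)
B=cv2.resize(cv2.imread('pics/b_raw.png')[180:270,210:330],None,fx=6.5,fy=6.5,interpolation=cv2.INTER_CUBIC)
cv2.imwrite('pics/a2.png',A);cv2.imwrite('pics/b2.png',B)
E
```

```text
(no output)
```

View pics/a2.png

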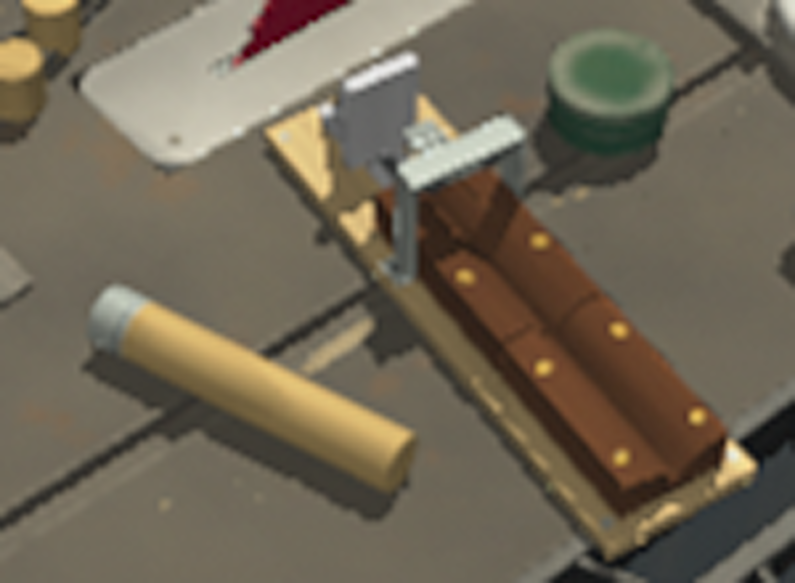

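```bash
python3 - <<'E'
from h import *
from scipy.optimize import least_squares
def px(p): return (np.array(p)+.5)/5.3-.5+[210,175]
P={(-45,-140,12):(606,533),(45,-140,12):(757,463),(-45,190,12):(265,130),(-32,-130,39):(628,488),(32,-130,39):(725,437),
(-35,52,84):(413,190),(35,52,84):(525,139),(-35,70,84):(398,163),(35,70,84):(517,116)}
L=np.array(list(P))/1000.; U=np.array([px(v) for v in P.values()])
def W(q,X): c,s=np.cos(q[2]),np.sin(q[2]); return np.array([q[0]+c*X[0]-s*X[1],q[1]+s*X[0]+c*X[1],X[2]])
f=lambda q:np.ravel([proj('a',W(q,X))-u for X,u in zip(L,U)])
r=least_squares(f,[.6,-.1,0],loss='soft_l1'); q=r.x; print('cradle',q[:2],np.degrees(q[2])); print(f(q).reshape(-1,2).round(1).tolist())
# stop: top front edge
for p in [(342,97),(416,62)]:
    w=onz('a',px(p),.076)-[q[0],q[1],0]; c,s=np.cos(q[2]),np.sin(q[2]); print('stop',c*w[0]+s*w[1],-s*w[0]+c*w[1])
a=onz('a',px((106,318)),.016); b=onz('a',px((401,461)),.016); d=a-b
print('ferr',a,'plain',b,'len',np.linalg.norm(d),'mid',(a+b)/2,'yaw of +y rel', np.degrees(np.arctan2(-d[0],d[1])))
print('proj b', proj('b',a),proj('b',b),[proj('b',W(q,X)).round(1).tolist() for X in L])
E
```

```text
cradle [ 0.6051231  -0.10490956] -8.292827594464558
[[0.5, 2.9], [0.2, 1.0], [-0.0, -0.5], [-1.0, 0.2], [1.0, -0.9], [0.2, -0.5], [0.8, -0.7], [-0.6, 0.4], [-1.4, -0.4]]
stop -0.028634379179620605 0.13285207335190594
stop 0.018610658975306373 0.13491327828116537
ferr [0.43869356 0.03075399 0.016     ] plain [ 0.49601494 -0.13602899  0.016     ] len 0.17635844281809304 mid [ 0.46735425 -0.0526375   0.016     ] yaw of +y rel 18.967251440187205
proj b [230.48151905 213.60242769] [259.35266298 241.17865782] [[283.7, 261.6], [317.4, 259.2], [272.7, 199.4], [288.2, 250.8], [312.2, 249.1], [279.8, 201.4], [303.3, 200.0], [279.2, 198.3], [302.4, 197.0]]
```

View pics/b2.png

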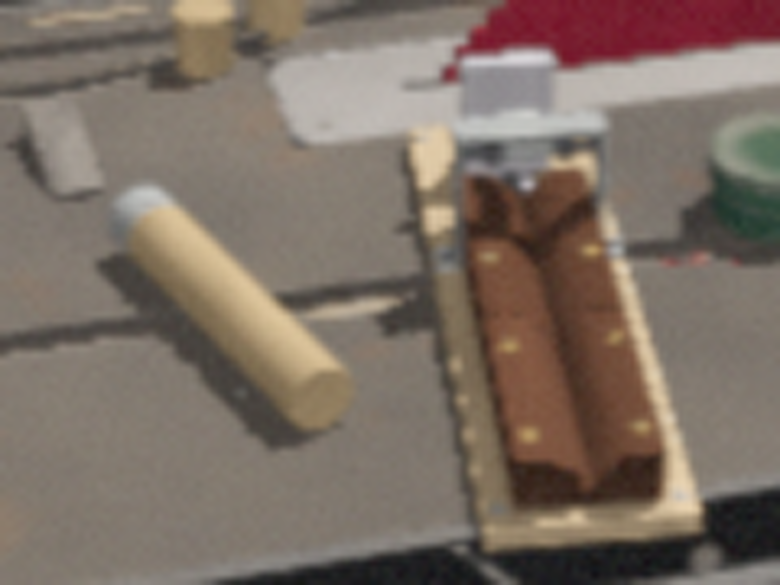

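step_arm(commands=[[-48,-32,0,0,0,0.1],[-97,-65,0,0,0,0.2],[-145,-97,0,0,0,0.3],[-193,-130,0,0,0,0.4],[-242,-162,0,0,0,0.5]], gripper=-1)

```text
time_s: 0.72
eef_pos: [0.3788, 0.3899, 0.2473]
orientation: [-179.9, 0.0, 133.6]
contact_force: [0.8, 0.4, -0.3]
grip_width: 1.001
```

```bash
cat >> h.py <<'E'
def go(x,y,z,yaw):
    s=st(); p=s['eef_pos']; d=totool(s,np.array([x,y,z])-p)
    R0=Ro.from_euler('xyz',s['orientation'],degrees=True); R1=Ro.from_euler('xyz',[180,0,yaw],degrees=True)
    print('shift',d.round(1),'rot',(R0.inv()*R1).as_rotvec().round(3),'rows',np.linalg.norm(d)/62.5)
E
python3 -c "
from h import *
go(.467,-.053,.16,109)"
```

```text
{'time_s': 0.725, 'eef_pos': [0.3788, 0.3899, 0.2473], 'orientation': [-179.898, 0.0485, 133.5927], 'contact_force': [0.7763, 0.4324, -0.3378], 'grip_width': 1.0008, 'qpos': [-56.211, 5.4454, 8.0915, 98.718, -0.7473, 75.9971, -4.3807]}
shift [-381.5 -241.3   88.1] rot [-0.002  0.001  0.429] rows 7.359031824534375
```

step_arm(commands=[[-50,-32,0,0,0,0.08],[-100,-63,0,0,0,0.16],[-150,-95,0,0,0,0.25],[-200,-127,0,0,0,0.34],[-250,-158,10,0,0,0.43]])

```text
time_s: 1.35
eef_pos: [0.4371, 0.098, 0.2382]
orientation: [180.0, 0.1, 108.8]
contact_force: [0.9, 0.5, -1.1]
grip_width: 1.003
```

```bash
python3 -c "
from h import *
go(.467,-.053,.16,109)"
```

```text
{'time_s': 1.35, 'eef_pos': [0.4371, 0.098, 0.2382], 'orientation': [179.9739, 0.0612, 108.788], 'contact_force': [0.9224, 0.458, -1.0935], 'grip_width': 1.0026, 'qpos': [-40.9251, -7.4874, 23.0092, 111.7858, 3.0842, 75.1057, -0.096]}
shift [-152.5  -20.4   78.3] rot [ 0.     0.001 -0.004] rows 2.761904714965832
```

step_arm(commands=[[-50,-7,15,0,0,0],[-102,-14,40,0,0,0],[-152,-20,70,0,0,0],[-152,-20,78,0,0,0],[-152,-20,78,0,0,0]])

```text
time_s: 1.98
eef_pos: [0.4665, -0.0519, 0.1596]
orientation: [-179.9, 0.0, 108.8]
contact_force: [0.5, 0.8, -0.8]
grip_width: 1.005
```

```bash
python3 -c "
from h import *
st(); snap('wrist','w1')"
```

```text
{'time_s': 1.975, 'eef_pos': [0.4665, -0.0519, 0.1596], 'orientation': [-179.9219, 0.0189, 108.7868], 'contact_force': [0.5408, 0.8364, -0.8223], 'grip_width': 1.0049, 'qpos': [-32.5487, -0.925, 35.6894, 115.4762, 0.6451, 65.3419, 21.6541]}
```

View pics/w1.png

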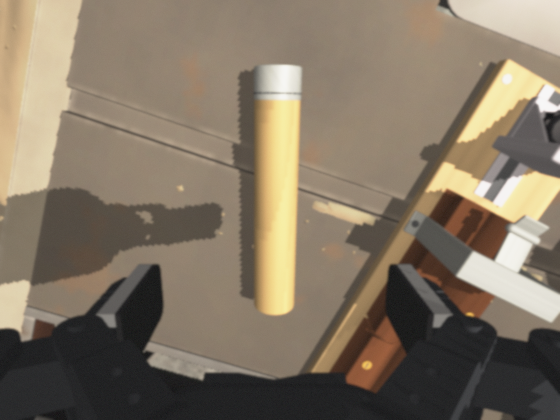

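The wrist view shows the blank standing almost straight in the frame. Its ferrule end is at about (278,67) and its plain end at (274,312). The cradle base's far corner is at (508,62), and the near edge of the bridge top runs from (413,222) to (556,318).

```bash
python3 - <<'E'
from h import *
a=onz('w1',(278,67),.020);b=onz('w1',(274,311),.018)
d=a-b; m=(a+b)/2; print(a,b,np.linalg.norm(d),m,np.degrees(np.arctan2(-d[0],d[1])))
q=[.6051,-.1049,np.radians(-8.29)]
c,s=np.cos(q[2]),np.sin(q[2])
for X in [(-.045,.19,.012),(-.035,.052,.084),(-.035,.07,.084),(.035,.052,.084)]:
    print(X,proj('w1',[q[0]+c*X[0]-s*X[1],q[1]+s*X[0]+c*X[1],X[2]]).round(0))
go(m[0],m[1],.027,108)
E
```

```text
[0.44088323 0.03545261 0.02      ] [ 0.49773225 -0.13965064  0.018     ] 0.18411126662071414 [ 0.46930774 -0.05209901  0.019     ] 17.986540180920127
(-0.045, 0.19, 0.012) [507.  62.]
(-0.035, 0.052, 0.084) [453. 280.]
(-0.035, 0.07, 0.084) [471. 255.]
(0.035, 0.052, 0.084) [548. 328.]
{'time_s': 2.025, 'eef_pos': [0.4671, -0.0512, 0.1603], 'orientation': [179.9949, 0.0322, 108.8778], 'contact_force': [-0.2572, -0.5969, -0.1463], 'grip_width': 1.0007, 'qpos': [-32.5887, -0.9679, 35.6436, 115.4249, 0.6513, 65.3463, 21.6573]}
shift [ -1.5   1.8 133.3] rot [0.    0.001 0.015] rows 2.1332476401594813
```

step_arm(commands=[[-1,2,50,0,0,0.015],[-1,2,90,0,0,0.015],[-1,2,120,0,0,0.015],[-1,2,133,0,0,0.015],[-1,2,133,0,0,0.015]])

```text
time_s: 2.65
eef_pos: [0.4695, -0.0507, 0.0274]
orientation: [-180.0, 0.0, 108.1]
contact_force: [1.1, -0.7, -0.2]
grip_width: 1.005
```

step_arm(commands=[[0,0,0,0,0,0],[0,0,0,0,0,0],[0,0,0,0,0,0],[0,0,0,0,0,0],[0,0,0,0,0,0]], gripper=1, squeeze=30)

```text
time_s: 3.28
eef_pos: [0.4697, -0.0507, 0.0282]
orientation: [180.0, -0.0, 108.1]
contact_force: [-1.8, -0.9, 5.8]
grip_width: 0.359
```

step_arm(commands=[[0,0,0,0,0,0],[0,0,0,0,0,0],[0,0,-5,0,0,0],[0,0,-10,0,0,0],[0,0,-15,0,0,0]])

```text
time_s: 3.9
eef_pos: [0.4698, -0.0507, 0.0436]
orientation: [180.0, 0.0, 108.1]
contact_force: [0.2, -0.5, -2.0]
grip_width: 0.361
```

```bash
python3 -c "
from h import *
st(); snap('wrist','w2')"
```

```text
{'time_s': 3.9, 'eef_pos': [0.4698, -0.0507, 0.0436], 'orientation': [179.9749, 0.0004, 108.0973], 'contact_force': [0.1903, -0.4536, -2.0312], 'grip_width': 0.3609, 'qpos': [-30.7354, 10.2097, 36.2221, 121.2228, -7.786, 50.7471, 28.0915]}
```

View pics/w2.png

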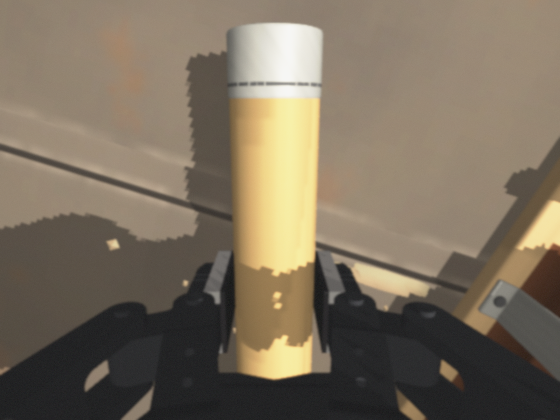

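The wrist view shows the blank held squarely. Its ferrule end is at about (275,24).

```bash
python3 - <<'E'
from h import *
s=st(); e=onz('w2',(275,24),.0476); ax=np.array([-np.sin(np.radians(18.1)),np.cos(np.radians(18.1))])
print('ferrule ahead of tcp',(e[:2]-s['eef_pos'][:2])@ax)
q=[.6051,-.1049,np.radians(-8.29)]; c,sn=np.cos(q[2]),np.sin(q[2])
y=-.054; X,Y=q[0]-sn*y,q[1]+c*y; print(X,Y)
go(X,Y,.125,81.7)
E
```

```text
{'time_s': 3.95, 'eef_pos': [0.4703, -0.0508, 0.0441], 'orientation': [179.9172, 0.0079, 108.0949], 'contact_force': [-0.2231, 0.2136, -1.5929], 'grip_width': 0.3613, 'qpos': [-30.7393, 10.1653, 36.2319, 121.1847, -7.7726, 50.7652, 28.0823]}
ferrule ahead of tcp 0.09115879577365893
0.5973140913254767 -0.1583357523210068
{'time_s': 3.95, 'eef_pos': [0.4703, -0.0508, 0.0441], 'orientation': [179.9172, 0.0079, 108.0949], 'contact_force': [-0.2231, 0.2136, -1.5929], 'grip_width': 0.3613, 'qpos': [-30.7393, 10.1653, 36.2319, 121.1847, -7.7726, 50.7652, 28.0823]}
shift [-141.7   87.5  -80.7] rot [ 0.001 -0.     0.461] rows 2.9608889393799287
```

step_arm(commands=[[0,0,-40,0,0,0],[0,0,-81,0,0,0.08],[-35,22,-81,0,0,0.2],[-75,46,-81,0,0,0.32],[-115,70,-81,0,0,0.43]])

```text
time_s: 4.58
eef_pos: [0.5738, -0.1387, 0.1257]
orientation: [179.9, -0.1, 83.3]
contact_force: [0.5, 0.1, -1.0]
grip_width: 0.361
```

```bash
python3 -c "
from h import *
go(.5972,-.159,.075,81.7)"
```

```text
{'time_s': 4.575, 'eef_pos': [0.5738, -0.1387, 0.1257], 'orientation': [179.8621, -0.0697, 83.3141], 'contact_force': [0.5102, 0.086, -1.0225], 'grip_width': 0.361, 'qpos': [-24.357, 19.7638, 42.4819, 101.737, -14.814, 64.0637, 16.281]}
shift [-17.5  25.5  50.8] rot [ 0.002 -0.001  0.028] rows 0.9512941900494948
```

step_arm(commands=[[-10,14,0,0,0,0.015],[-17,25,0,0,0,0.028],[-17,25,20,0,0,0.028],[-17,25,43,0,0,0.028],[-17,25,43,0,0,0.028]])

```text
time_s: 5.2
eef_pos: [0.594, -0.1566, 0.0797]
orientation: [-179.8, -0.1, 81.8]
contact_force: [-0.2, 0.6, -1.3]
grip_width: 0.358
```

```bash
python3 -c "
from h import *
snap('wrist','w3')
go(.5972,-.159,.0605,81.7)"
```

```text
{'time_s': 5.25, 'eef_pos': [0.5952, -0.1573, 0.0813], 'orientation': [-179.944, -0.1125, 81.7611], 'contact_force': [0.4419, -0.8517, -2.1824], 'grip_width': 0.3629, 'qpos': [-20.3131, 26.1924, 40.9155, 99.9498, -19.3856, 61.1706, 18.9726]}
shift [-1.5  2.3 20.8] rot [-0.001 -0.002  0.001] rows 0.3353250980352149
```

View pics/w3.png

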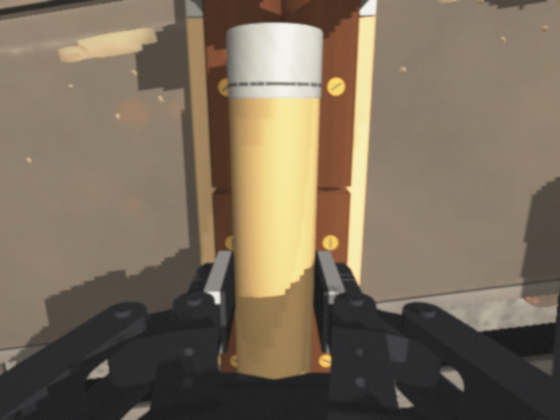

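The wrist view shows the blank parallel to the groove. The block's edges at row 100 are at columns 207 and 352, so the blank sits about 2 mm left of centre. This agrees with the remaining shift I computed.

step_arm(commands=[[-1.5,2.3,5,0,0,0],[-1.5,2.3,11,0,0,0],[-1.5,2.3,16,0,0,0],[-1.5,2.3,18,0,0,0],[-1.5,2.3,19,0,0,0]])

```text
time_s: 5.88
eef_pos: [0.5972, -0.159, 0.0622]
orientation: [-179.9, -0.1, 81.8]
contact_force: [0.0, 0.4, -1.7]
grip_width: 0.361
```

step_arm(commands=[[0,0,0.5,0,0,0],[0,0,1,0,0,0],[0,0,1.5,0,0,0],[0,0,2,0,0,0],[0,0,2,0,0,0]])

```text
time_s: 6.5
eef_pos: [0.5973, -0.1591, 0.0605]
orientation: [-180.0, -0.1, 81.8]
contact_force: [-1.1, -0.4, 1.3]
grip_width: 0.358
```

step_arm(commands=[[0,0,0.4,0,0,0],[0,0,0.8,0,0,0],[0,0,0.8,0,0,0]])

```text
time_s: 6.88
eef_pos: [0.5973, -0.1591, 0.0604]
orientation: [-180.0, -0.1, 81.8]
contact_force: [-3.2, 1.2, 6.6]
grip_width: 0.362
```

Seating contact is felt at the expected height, so I release.

step_arm(commands=[[0,0,0,0,0,0],[0,0,0,0,0,0],[0,0,0,0,0,0],[0,0,-8,0,0,0],[0,0,-25,0,0,0]], gripper=-0.4)

```text
time_s: 7.5
eef_pos: [0.5969, -0.1591, 0.0857]
orientation: [-179.9, -0.1, 81.7]
contact_force: [0.3, -0.5, 0.2]
grip_width: 0.698
```

step_arm(commands=[[0,0,-25,0,0,0],[0,0,-50,0,0,0],[40,0,-60,0,0,0],[90,0,-60,0,0,0],[120,0,-60,0,0,0]])

```text
time_s: 8.12
eef_pos: [0.6151, -0.0373, 0.1477]
orientation: [-180.0, -0.2, 81.9]
contact_force: [-0.8, 0.0, -0.4]
grip_width: 0.703
```

```bash
python3 - <<'E'
from h import *
s=st(); snap('wrist','w4'); snap('scene','c')
q=[.6051,-.1049,np.radians(-8.29)]; c,sn=np.cos(q[2]),np.sin(q[2])
y=-.145-.03; X,Y=q[0]-sn*y,q[1]+c*y; print(X,Y); go(X,Y,.10,81.7)
A=cv2.imread('pics/w4_raw.png'); B=cv2.resize(cv2.imread('pics/c_raw.png')[175:285,210:360],(560,411),interpolation=cv2.INTER_CUBIC)
cv2.imwrite('pics/wc.png',cv2.resize(np.hstack([A,cv2.resize(B,(560,420))]),None,fx=.71,fy=.71))
E
```

```text
{'time_s': 8.125, 'eef_pos': [0.6151, -0.0373, 0.1477], 'orientation': [-179.9876, -0.2483, 81.9012], 'contact_force': [-0.7848, 0.038, -0.4499], 'grip_width': 0.7035, 'qpos': [-31.7155, 21.5257, 40.7013, 96.5929, -15.2799, 67.505, 4.8208]}
0.5798678885547858 -0.2780714195588183
{'time_s': 8.225, 'eef_pos': [0.6154, -0.0349, 0.1471], 'orientation': [-179.9466, -0.3047, 82.1634], 'contact_force': [-0.4252, -0.0559, 0.1554], 'grip_width': 0.7, 'qpos': [-31.7812, 21.5741, 40.5711, 96.5746, -15.3347, 67.5007, 4.9131]}
shift [-245.9   -2.    45.8] rot [-0.001 -0.005  0.008] rows 4.003065138115252
```

View pics/wc.png

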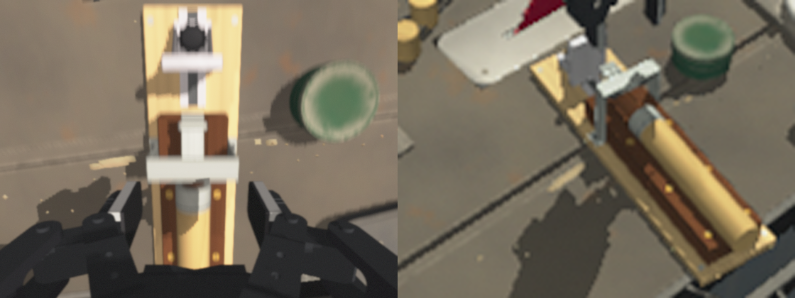

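```bash
python3 - <<'E'
from h import *
A=cv2.resize(cv2.imread('pics/w4_raw.png')[40:340,190:350],None,fx=2,fy=2,interpolation=cv2.INTER_CUBIC)
B=cv2.resize(cv2.imread('pics/c_raw.png')[185:285,265:360],None,fx=5,fy=5,interpolation=cv2.INTER_CUBIC)
B=np.vstack([B,np.zeros((100,475,3),np.uint8)])
q=[.6051,-.1049,np.radians(-8.29)]; c,s=np.cos(q[2]),np.sin(q[2])
def W(X): return [q[0]+c*X[0]-s*X[1],q[1]+s*X[0]+c*X[1],X[2]]
for y in (.035,-.145):
  for th in np.arange(0,2*np.pi,.2):
    p=(proj('c',W((.016*np.cos(th),y,.0476+.016*np.sin(th))))-[265,185]+.5)*5
    cv2.circle(B,tuple(int(v) for v in p),1,(255,0,255),-1)
for y in (.105,.115,.125,.135):
    p=(proj('w4',W((-.022,y,.076)))-[190,40]+.5)*2; cv2.circle(A,tuple(int(v) for v in p),2,(255,0,255),-1); print(y,p)
cv2.imwrite('pics/wc2.png',np.hstack([A,B]))
E
```

```text
0.105 [ 82.86341683 252.83171325]
0.115 [ 81.85355481 214.91862151]
0.125 [ 80.81616506 175.97206084]
0.135 [ 79.75010648 135.94919052]
```

View pics/wc2.png

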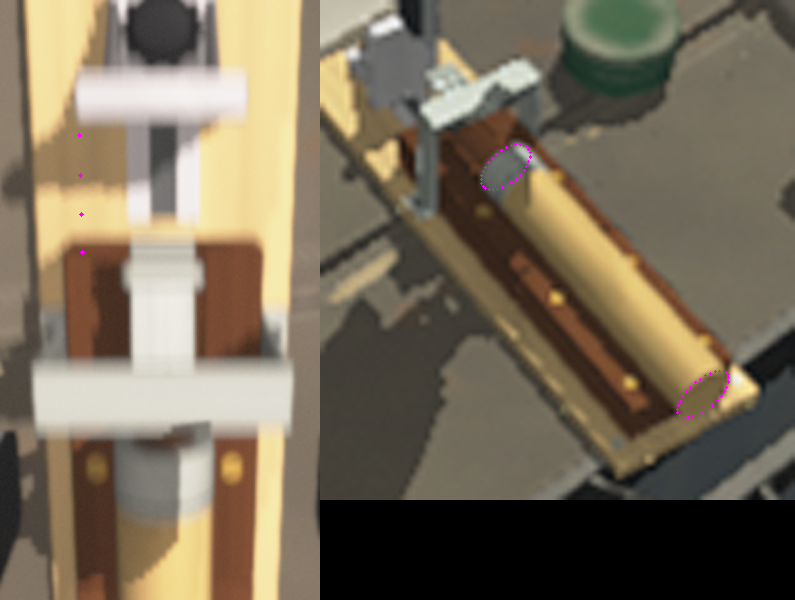

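The blank is seated as modelled, because the magenta end outlines match it in the scene view. Next I go behind the plain end with the fingers shut.

step_arm(commands=[[-55,0,0,0,0,0],[-110,-1,0,0,0,0],[-165,-1,0,0,0,0],[-220,-2,0,0,0,0.008],[-246,-2,0,0,0,0.008]], gripper=1)

```text
time_s: 8.85
eef_pos: [0.5774, -0.2847, 0.1474]
orientation: [180.0, -0.1, 81.3]
contact_force: [0.7, 0.5, -0.6]
grip_width: -0.002
```

```bash
python3 -c "
from h import *
go(.5799,-.278,.058,81.7)"
```

```text
{'time_s': 8.85, 'eef_pos': [0.5774, -0.2847, 0.1474], 'orientation': [179.9966, -0.1241, 81.3124], 'contact_force': [0.7273, 0.4603, -0.6422], 'grip_width': -0.0023, 'qpos': [-9.9669, 26.1843, 44.2345, 92.5074, -19.3425, 69.2577, 29.5908]}
shift [ 6.8  1.4 89.4] rot [ 0.    -0.002 -0.007] rows 1.4353068193212257
```

step_arm(commands=[[3,1.4,25,0,0,-0.007],[3,1.4,55,0,-0.002,-0.007],[5,1.4,80,0,-0.002,-0.007],[6,1.4,89.5,0,-0.002,-0.007],[7,1.4,89.5,0,-0.002,-0.007]])

```text
time_s: 9.48
eef_pos: [0.5796, -0.2785, 0.0583]
orientation: [-180.0, 0.0, 81.7]
contact_force: [0.2, -0.8, -0.4]
grip_width: 0.003
```

```bash
cat >> h.py <<'E'
def cr(s=None):
    s=s or ctrl.read_state(); q=[.6051,-.1049,np.radians(-8.29)]; c,sn=np.cos(q[2]),np.sin(q[2]); M=np.array([[c,sn],[-sn,c]])
    print('t',s['time_s'],'tcp in cradle mm',(M@(np.array(s['eef_pos'][:2])-q[:2])*1000).round(2),s['eef_pos'][2],'F cradle',(M@np.array(s['contact_force'][:2])).round(2),round(s['contact_force'][2],2),'ori',np.round(s['orientation'],2))
E
python3 -c "
from h import *
cr(); snap('side','d',(240,180,340,290),5)"
```

```text
t 9.475 tcp in cradle mm [  -0.21 -175.5 ] 0.058343795868175834 F cradle [ 0.35 -0.8 ] -0.4 ori [-1.7999e+02  2.0000e-02  8.1670e+01]
```

View pics/d.png

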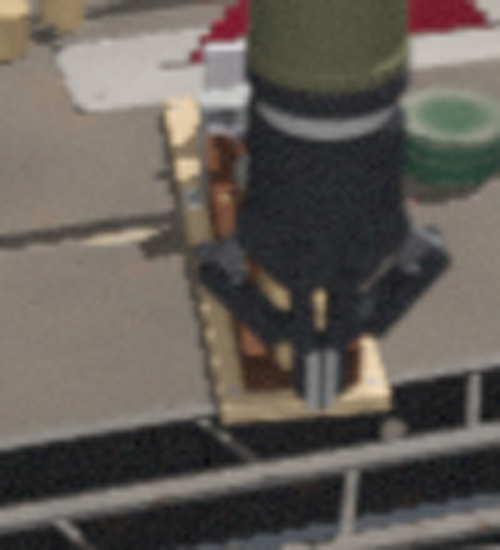

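The side view shows the shut fingers right behind the blank's end, in line with the groove. I push now.

step_arm(commands=[[5,0.2,0,0,0,0],[10,0.2,0,0,0,0],[15,0.2,0,0,0,0],[20,0.2,0,0,0,0],[25,0.2,0,0,0,0]])

```text
time_s: 10.15
eef_pos: [0.584, -0.2541, 0.0592]
orientation: [179.9, 0.1, 81.7]
contact_force: [-0.0, -2.4, -0.3]
grip_width: -0.003
```

step_arm(commands=[[4,0,0,0,0,0],[8,0,0,0,0,0],[12,0,0,0,0,0],[16,0,0,0,0,0],[20,0,0,0,0,0]])

```text
time_s: 10.78
eef_pos: [0.5868, -0.2343, 0.0591]
orientation: [179.9, 0.1, 81.7]
contact_force: [-0.4, -1.5, 0.7]
grip_width: 0.001
```

```bash
python3 -c "
from h import *
cr()"
```

```text
t 10.775 tcp in cradle mm [   0.51 -130.65] 0.05911912172513993 F cradle [-0.18 -1.52] 0.68 ori [1.7992e+02 9.0000e-02 8.1670e+01]
```

step_arm(commands=[[3,0,0,0,0,0],[6,0,0,0,0,0],[9,0,0,0,0,0],[12,0,0,0,0,0],[15,0,0,0,0,0]])

```text
time_s: 11.4
eef_pos: [0.5889, -0.2194, 0.0592]
orientation: [179.9, 0.1, 81.7]
contact_force: [-1.4, -3.1, 0.6]
grip_width: -0.003
```

step_arm(commands=[[3,0,0,0,0,0],[6,0,0,0,0,0],[9,0,0,0,0,0],[12,0,0,0,0,0],[15,0,0,0,0,0]])

```text
time_s: 12.02
eef_pos: [0.591, -0.2046, 0.0591]
orientation: [179.9, 0.1, 81.7]
contact_force: [-1.4, -3.2, 1.8]
grip_width: 0.0
```

step_arm(commands=[[2,0,0,0,0,0],[4,0,0,0,0,0],[6,0,0,0,0,0],[8,0,0,0,0,0],[10,0,0,0,0,0]])

```text
time_s: 12.65
eef_pos: [0.592, -0.1978, 0.0595]
orientation: [179.9, 0.4, 81.5]
contact_force: [-2.2, -7.2, 1.0]
grip_width: 0.0
```

```bash
python3 -c "
from h import *
cr()"
```

```text
t 12.65 tcp in cradle mm [  0.44 -93.78] 0.05947996340971465 F cradle [-1.14 -7.45] 0.99 ori [179.87   0.35  81.54]
```

step_arm(commands=[[3,0,0,0,0,0],[5,0,0,0,0,0],[7,0,0,0,0,0],[9,0,0,0,0,0],[11,0,0,0,0,0]])

```text
time_s: 13.28
eef_pos: [0.593, -0.191, 0.0598]
orientation: [179.8, 0.7, 81.4]
contact_force: [-1.2, -9.4, 0.9]
grip_width: -0.001
```

```bash
python3 -c "
from h import *
cr()"
```

```text
t 13.275 tcp in cradle mm [  0.41 -86.98] 0.05980330608696177 F cradle [ 0.16 -9.44] 0.88 ori [179.79   0.66  81.39]
```

step_arm(commands=[[4,0,0,0,0,0],[6,0,0,0,0,0],[8,0,0,0,0,0],[10,0,0,0,0,0],[12,0,0,0,0,0]])

```text
time_s: 13.9
eef_pos: [0.5941, -0.1831, 0.06]
orientation: [179.7, 0.9, 81.2]
contact_force: [-1.6, -9.6, 0.7]
grip_width: -0.001
```

```bash
python3 -c "
from h import *
cr(); go(.6,-.1,.0585,81.7)"
```

```text
t 13.9 tcp in cradle mm [  0.42 -78.98] 0.060001298353502645 F cradle [-0.18 -9.77] 0.75 ori [179.73   0.94  81.25]
{'time_s': 13.9, 'eef_pos': [0.5941, -0.1831, 0.06], 'orientation': [179.7301, 0.9436, 81.2451], 'contact_force': [-1.5892, -9.6455, 0.7485], 'grip_width': -0.0005, 'qpos': [-18.8407, 28.5489, 41.6794, 100.3193, -20.7523, 58.8363, 21.3862]}
shift [83.1 -6.8  0.1] rot [ 0.005  0.016 -0.008] rows 1.333370626382962
```

step_arm(commands=[[4,-0.3,0.3,0.003,0.008,-0.005],[6,-0.3,0.6,0.005,0.016,-0.008],[8,-0.3,1,0.005,0.016,-0.008],[10,-0.3,1,0.005,0.016,-0.008],[12,-0.3,1,0.005,0.016,-0.008]])

```text
time_s: 14.52
eef_pos: [0.5949, -0.1757, 0.0593]
orientation: [180.0, 0.3, 81.5]
contact_force: [-1.7, -10.2, 0.5]
grip_width: 0.001
```

```bash
python3 -c "
from h import *
cr(); snap('side','e',(265,190,315,220),8)"
```

```text
t 14.525 tcp in cradle mm [  0.16 -71.56] 0.05925834223290898 F cradle [ -0.21 -10.34] 0.49 ori [179.95   0.35  81.54]
```

View pics/e.png

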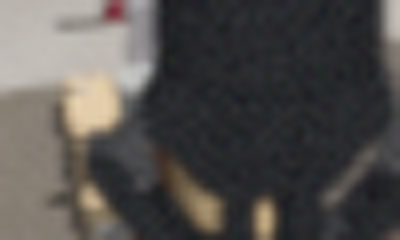

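The hand hides the ferrule in the side view, so I go on by feel with small capped pushes.

step_arm(commands=[[4,0,0,0,0.003,0],[5.5,0,0,0,0.003,0],[6.5,0,0,0,0.003,0],[7,0,0,0,0.003,0],[7.5,0,0,0,0.003,0]])

```text
time_s: 15.2
eef_pos: [0.5955, -0.1719, 0.0595]
orientation: [179.9, 0.4, 81.4]
contact_force: [-2.1, -8.3, 0.9]
grip_width: -0.001
```

```bash
python3 -c "
from h import *
cr()"
```

```text
t 15.2 tcp in cradle mm [  0.18 -67.65] 0.05954233026607872 F cradle [-0.88 -8.5 ] 0.91 ori [179.89   0.44  81.42]
```

step_arm(commands=[[4,0,0,0,0.003,0],[5.5,0,0,0,0.003,0],[6.5,0,0,0,0.003,0],[7,0,0,0,0.003,0],[7.5,0,0,0,0.003,0]])

```text
time_s: 15.82
eef_pos: [0.596, -0.1683, 0.0598]
orientation: [179.8, 0.5, 81.3]
contact_force: [-1.8, -9.2, 0.3]
grip_width: -0.001
```

step_arm(commands=[[4,0,0,0,0.003,0],[5,0,0,0,0.003,0],[6,0,0,0,0.003,0],[6.5,0,0,0,0.003,0],[7,0,0,0,0.003,0]])

```text
time_s: 16.45
eef_pos: [0.5964, -0.1652, 0.0599]
orientation: [179.8, 0.7, 81.1]
contact_force: [-2.1, -8.6, 0.4]
grip_width: -0.0
```

```bash
python3 -c "
from h import *
cr()"
```

```text
t 16.45 tcp in cradle mm [  0.09 -60.95] 0.05994440795925366 F cradle [-0.82 -8.83] 0.45 ori [179.79   0.65  81.14]
```

step_arm(commands=[[3,-0.1,0.5,0.004,0.011,-0.009],[4,-0.1,1,0.004,0.011,-0.009],[5,-0.1,1,0.004,0.011,-0.009],[5.5,-0.1,1,0.004,0.011,-0.009],[6,-0.1,1,0.004,0.011,-0.009]])

```text
time_s: 17.08
eef_pos: [0.5966, -0.1637, 0.0593]
orientation: [179.9, 0.3, 81.5]
contact_force: [-1.5, -9.1, 1.6]
grip_width: -0.001
```

```bash
python3 -c "
from h import *
cr()"
```

```text
t 17.075 tcp in cradle mm [ 5.000e-02 -5.944e+01] 0.059310020412734483 F cradle [-0.17 -9.24] 1.6 ori [179.95   0.33  81.49]
```

step_arm(commands=[[3,0,0,0,0.003,0],[4,0,0,0,0.003,0],[5,0,0,0,0.003,0],[5.5,0,0,0,0.003,0],[6,0,0,0,0.003,0]])

```text
time_s: 17.7
eef_pos: [0.5968, -0.1618, 0.0596]
orientation: [179.9, 0.4, 81.3]
contact_force: [-1.2, -10.4, 0.6]
grip_width: 0.004
```

step_arm(commands=[[3,0,0,0,0.003,0],[4,0,0,0,0.003,0],[5,0,0,0,0.003,0],[5.5,0,0,0,0.003,0],[6,0,0,0,0.003,0]])

```text
time_s: 18.32
eef_pos: [0.5971, -0.1598, 0.0598]
orientation: [179.8, 0.6, 81.2]
contact_force: [-1.4, -8.7, 0.3]
grip_width: 0.001
```

```bash
python3 -c "
from h import *
cr()"
```

```text
t 18.325 tcp in cradle mm [ 1.000e-02 -5.552e+01] 0.05980204255232463 F cradle [-0.15 -8.86] 0.26 ori [179.83   0.55  81.2 ]
```

step_arm(commands=[[3,0,0,0,0.003,0],[4,0,0,0,0.003,0],[5,0,0,0,0.003,0],[5.5,0,0,0,0.003,0],[5.8,0,0,0,0.003,0]])

```text
time_s: 18.95
eef_pos: [0.597, -0.1597, 0.06]
orientation: [179.8, 0.8, 81.0]
contact_force: [-1.3, -11.1, -0.5]
grip_width: -0.001
```

step_arm(commands=[[3,0,0,0,0.003,0],[4,0,0,0,0.003,0],[5,0,0,0,0.003,0],[5.5,0,0,0,0.003,0],[5.8,0,0,0,0.003,0]])

```text
time_s: 19.58
eef_pos: [0.5969, -0.1597, 0.0601]
orientation: [179.7, 1.0, 80.8]
contact_force: [-0.9, -12.5, -0.0]
grip_width: -0.003
```

```bash
python3 -c "
from h import *
cr()"
```

```text
t 19.575 tcp in cradle mm [ -0.22 -55.39] 0.06012282920573229 F cradle [  0.89 -12.54] -0.01 ori [179.69   1.02  80.8 ]
```

The blank stalled at TCP y = -55.4 mm and the force rose from 9 N to 12.5 N, so the ferrule is on the stop. I hold that light pressure for a moment.

step_arm(commands=[[4,0,0,0,0.003,0],[5.5,0,0,0,0.003,0],[6.3,0,0,0,0.003,0],[6.3,0,0,0,0.003,0],[6.3,0,0,0,0.003,0]])

```text
time_s: 20.2
eef_pos: [0.5968, -0.1596, 0.0602]
orientation: [179.6, 1.3, 80.6]
contact_force: [-1.2, -14.0, -1.2]
grip_width: -0.001
```

```bash
python3 -c "
from h import *
cr()
grab_frame('scene');cr()
[grab_frame('scene') for _ in range(8)];cr()"
```

```text
t 20.2 tcp in cradle mm [ -0.3  -55.32] 0.06024567942014624 F cradle [  0.85 -13.98] -1.16 ori [179.61   1.29  80.58]
t 20.25 tcp in cradle mm [ -0.32 -55.33] 0.06024153742369618 F cradle [  0.12 -12.42] -1.42 ori [179.61   1.28  80.58]
t 20.65 tcp in cradle mm [ -0.31 -55.33] 0.06023112463561957 F cradle [ -0.38 -12.82] -1.0 ori [179.61   1.29  80.59]
```

step_arm(commands=[[0,0,0,0,0,0],[-8,0,0,0,0,0],[-25,0,0,0,0,0],[-45,0,-15,0,0,0],[-45,0,-60,0,0,0]])

```text
time_s: 21.28
eef_pos: [0.5866, -0.2059, 0.1209]
orientation: [179.8, 1.4, 80.3]
contact_force: [0.9, -0.6, 0.7]
grip_width: 0.001
```

step_arm(commands=[[0,0,-50,0,0,0],[0,0,-90,0,0,0],[30,0,-90,0,0,0],[60,0,-90,0,0,0],[60,0,-90,0,0,0]])

```text
time_s: 21.9
eef_pos: [0.5976, -0.1425, 0.2104]
orientation: [179.8, 1.3, 80.5]
contact_force: [-0.5, -0.2, -0.4]
grip_width: -0.003
```

```bash
python3 - <<'E'
from h import *
cr(); snap('wrist','w5'); snap('side','f')
A=cv2.imread('pics/w5_raw.png')
B=cv2.resize(cv2.imread('pics/f_raw.png')[180:270,210:330],(560,420),interpolation=cv2.INTER_CUBIC)
cv2.imwrite('pics/fin.png',cv2.resize(np.hstack([A,B]),None,fx=.71,fy=.71))
E
```

```text
t 21.9 tcp in cradle mm [ -1.96 -38.31] 0.21041433151883993 F cradle [-0.48 -0.26] -0.41 ori [179.79   1.27  80.54]
```

View pics/fin.png

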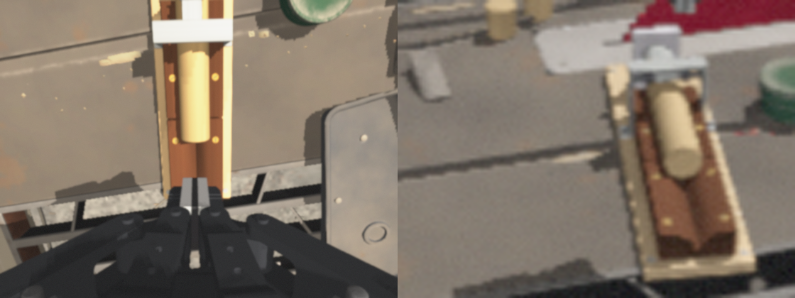

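The blank lies seated under the tongue, with its plain end at about (195,140) in the left panel. I'll take one closer look over the stop to check the gap and whether the stop has moved.

step_arm(commands=[[40,0,0,0,0.011,-0.01],[80,0,0,0,0.022,-0.02],[110,0,0,0,0.022,-0.02],[110,0,0,0,0.022,-0.02],[110,0,0,0,0.022,-0.02]])

```text
time_s: 22.62
eef_pos: [0.615, -0.0406, 0.208]
orientation: [179.8, 0.2, 81.3]
contact_force: [0.0, -0.8, 0.0]
grip_width: 0.001
```

```bash
python3 - <<'E'
from h import *
cr(); snap('wrist','w6'); 
q=[.6051,-.1049,np.radians(-8.29)]; c,s=np.cos(q[2]),np.sin(q[2])
def W(X): return [q[0]+c*X[0]-s*X[1],q[1]+s*X[0]+c*X[1],X[2]]
p=proj('w6',W((0,.125,.06))); print(p)
x0=int(max(0,p[0]-65)); y0=int(max(0,p[1]-70)); im=cv2.imread('pics/w6_raw.png')[y0:y0+140,x0:x0+130]
A=cv2.resize(im,None,fx=3.5,fy=3.5,interpolation=cv2.INTER_CUBIC)
for y in (.125,.135,.14):
    u=(proj('w6',W((-.022,y,.076)))-[x0,y0]+.5)*3.5; cv2.circle(A,tuple(int(v) for v in u),2,(255,0,255),-1); print(y,u)
# stop movement between first and last side views
g=[cv2.cvtColor(cv2.imread(f'pics/{n}_raw.png'),cv2.COLOR_BGR2GRAY).astype(np.float32) for n in 'bf']
for nm,(a,b,d,e) in {'stop':(278,184,300,197),'wedge':(210,190,230,214),'baseline':(275,240,322,268)}.items():
    T=cv2.resize(g[0][b:e,a:d],None,fx=8,fy=8,interpolation=cv2.INTER_CUBIC); S=cv2.resize(g[1][b-3:e+3,a-3:d+3],None,fx=8,fy=8,interpolation=cv2.INTER_CUBIC)
    r=cv2.matchTemplate(S,T,cv2.TM_CCOEFF_NORMED); _,m,_,l=cv2.minMaxLoc(r); print(nm,m,np.array(l)/8-3)
u=proj('b',W((0,.134,.076)));v=proj('b',W((0,.139,.076)));print('px for 5mm',v-u)
cv2.imwrite('pics/w6.png',A)
E
```

```text
t 22.625 tcp in cradle mm [ 0.51 65.08] 0.20803222140016678 F cradle [ 0.16 -0.78] 0.01 ori [179.78   0.24  81.26]
[270.70664092 114.46174384]
0.125 [116.00290539 252.41046966]
0.135 [114.21377295 197.92972705]
0.14 [113.30437447 170.2376994 ]
stop 0.976433515548706 [0. 0.]
wedge 0.971263587474823 [0. 0.]
baseline 0.9982851147651672 [0. 0.]
px for 5mm [-0.1912482  -0.75765314]
```

```bash
python3 - <<'E'
from h import *
q=[.6051,-.1049,np.radians(-8.29)]; c,s=np.cos(q[2]),np.sin(q[2])
def W(X): return [q[0]+c*X[0]-s*X[1],q[1]+s*X[0]+c*X[1],X[2]]
im=cv2.imread('pics/w6_raw.png')
r0=int(proj('w6',W((0,.15,.076)))[1]); r1=int(proj('w6',W((0,.10,.0636)))[1]); 
for r in range(r0,r1,1):
    P=onz('w6',(270,r),.0636); y=(-s*(0)+0)
    d=P[:2]-q[:2]; P2=onz('w6',(270,r),.076)[:2]-q[:2]
    print(r,'y@ferrule top %.1f y@plate top %.1f'%((-s*d[0]+c*d[1])*1000,(-s*P2[0]+c*P2[1])*1000),im[r,266:276].mean(0).round().astype(int), im[r,252:255].mean(0).round().astype(int))
E
```

```text
75 y@ferrule top 151.2 y@plate top 150.5 [44 43 45] [152 153 161]
76 y@ferrule top 150.6 y@plate top 149.9 [60 60 63] [152 154 161]
77 y@ferrule top 149.9 y@plate top 149.3 [86 86 90] [152 154 161]
78 y@ferrule top 149.3 y@plate top 148.6 [116 116 123] [153 154 162]
79 y@ferrule top 148.7 y@plate top 148.0 [144 145 152] [155 156 164]
80 y@ferrule top 148.0 y@plate top 147.4 [174 175 185] [161 162 171]
81 y@ferrule top 147.4 y@plate top 146.8 [216 218 225] [189 191 200]
82 y@ferrule top 146.7 y@plate top 146.2 [239 239 243] [227 228 234]
83 y@ferrule top 146.1 y@plate top 145.6 [244 244 246] [240 240 244]
84 y@ferrule top 145.4 y@plate top 144.9 [245 245 246] [242 243 245]
85 y@ferrule top 144.8 y@plate top 144.3 [245 245 246] [242 243 245]
86 y@ferrule top 144.1 y@plate top 143.7 [245 245 246] [242 242 245]
87 y@ferrule top 143.5 y@plate top 143.1 [244 245 246] [241 242 245]
88 y@ferrule top 142.8 y@plate top 142.4 [244 244 246] [241 242 245]
89 y@ferrule top 142.1 y@plate top 141.8 [243 244 246] [241 242 245]
90 y@ferrule top 141.5 y@plate top 141.2 [243 243 246] [241 241 244]
91 y@
[... 3415 characters left out ...]

140 y@ferrule top 107.5 y@plate top 108.7 [154 229 246] [ 90 135 167]
141 y@ferrule top 106.7 y@plate top 108.0 [155 229 246] [ 89 133 166]
142 y@ferrule top 106.0 y@plate top 107.4 [154 229 246] [ 88 134 166]
143 y@ferrule top 105.3 y@plate top 106.7 [156 229 245] [ 88 133 165]
144 y@ferrule top 104.6 y@plate top 106.0 [172 228 244] [ 87 132 164]
145 y@ferrule top 103.9 y@plate top 105.3 [205 230 240] [ 88 133 165]
146 y@ferrule top 103.2 y@plate top 104.7 [219 231 235] [ 87 132 164]
147 y@ferrule top 102.5 y@plate top 104.0 [207 218 221] [ 86 130 161]
148 y@ferrule top 101.8 y@plate top 103.3 [186 199 203] [ 82 124 153]
149 y@ferrule top 101.1 y@plate top 102.6 [180 193 196] [ 78 116 142]
```

```bash
python3 -c "
from h import *
cr(); print(ctrl.hand_in())"
```

```text
t 22.675 tcp in cradle mm [ 0.5  64.85] 0.2080426285501888 F cradle [-0.24  0.79] -0.27 ori [179.78   0.22  81.22]
the job is handed in; nothing more can be done
None
```

The blank is in the V groove with its ferrule against the stop, and I handed the job in at 22.7 s with the arm clear of everything.

**What I did:** I gripped the blank mid-length and laid it in the open end of the groove. I let go and then pushed its plain end with shut fingers. It slid under the tongue at a steady 9–10 N. At the stop it ceased moving and the force rose to 12.5–14 N, which is about 3–5 N on the stop. I held roughly that for about a second before backing straight off.

**Last checks:**
- **Contact:** in the last wrist image the ferrule/wood joint reads at about cradle y = 115 mm, which puts the ferrule end at 137 mm. The stop's face also reads 137 mm, and there is no visible gap. I judged this from pixel values alone, because the viewer refused that picture at the 12-picture limit.
- **Stop and bystanders:** matching the first and last side views shows no shift of the stop or the wedge, to within about 1 mm. I did not check the wrench, square or tin numerically; none of my moves came near them.

**Disagreement:** my readings of the stop's position vary from 133 to 138.5 mm, and 137 mm is just beyond the stated 135 mm. I put this down to errors in calibration and in my estimate of the cradle's position. The push force stayed well below what it would take to slip the stop.

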